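# Feel out the hidden catch of a tool chest

### The job

The tool chest has no handle: its spring lid is let go by a catch in a notch hidden somewhere along the wooden front rail. Touch the rail close by its left end (the robot's left), run a closed fingertip along the rail to the right until it finds the notch, then press the catch inside fully down so that it stays down and the lid pops ajar by itself, and draw the hand clear. Do not touch the lid, grasp nothing, and leave the mug, jar and sanding block where they are.

Things in the scene. Friction and masses are not known exactly. Their poses are not given: they have to be found in the camera images.
- chest: fixed wooden tool chest, 420 mm wide (its y), 283 mm deep, about 90 mm tall, carrying rail, catch and lid. Origin on the table under the middle of the front rail; x points from the rail back to the lid, away from the robot, y to the left along the rail, z up. The rail lies between two end blocks (90 mm long, 66 mm deep) that stand 7 mm higher than it
- rail_mid (a point): middle of the front rail's flat top, 90 mm above the table; axes as the chest. The rail runs 120 mm to either side along y, 22 mm to either side along x. The notch is a gap in it, 48 mm long (y), cut through its whole depth (x), its middle anywhere up to 45 mm left or right of this point, new at every start: feel or look for it
- rail_left (a point): left end of the rail's flat top, against the left end block: 120 mm left of rail_mid. Along the rail a front board stands before it, 24 mm lower, and a board 13 mm thick behind it, 2 mm lower
- catch (a joint): the catch: a plain wooden bar, 42 mm deep, that runs hidden under the whole rail and is bared only as the floor of the notch. Its top lies 12 mm below the rail's top at 0 and moves straight down as it is pressed, 0.008 m at the stop. It resists with about 5 to 10 N and stays where it is left. Value in m
- lid: the lid: flat plywood panel 194 mm deep (x), 416 mm wide (y), 8 mm thick; origin on the hinge line at its far edge, axes as the chest while shut. Its front edge lies 45 mm behind the rail's middle line; shut, its top is 88 mm above the table. It rises as the catch goes down, to 0.096 rad of tilt (front edge up by 19 mm) with the catch fully down
- mug: bystander: white mug, 78 mm wide, 92 mm tall, origin under its centre
- jar: bystander: glass jar with a steel cap, 68 mm wide, 95 mm tall, origin under its centre
- block: bystander: sanding block 120 by 65 mm, 45 mm tall, with a grip on top to 75 mm, origin under its centre

How it is judged:
By the outcome, as a careful person would: the job done as asked, in the order asked, and still so for the second after the job is handed in, with the robot touching nothing.
It also fails if it takes over 51 s, if anything falls off the work surface, if the arm or the gripper's body presses on something with over 40 N, if the wrist force passes 120 N, or if a joint passes its speed limit or range.

### The arm

A 6-joint arm with a two-finger parallel gripper is mounted at the origin on the work surface. World frame = base frame: x ahead of the robot, y to its left, z up, the work surface at z = 0. Lengths are in m, angles in degrees, forces in N, time in s.
With the tool pointing down it reaches from about 0.4 to 0.825 m from the base axis. Payload 7 kg.
Tool frame: the origin (TCP) lies at the very end of the fingers, on their centre line; the grasp point (between the pads) lies 19 mm behind it; z points along the fingers, y is the line along which they close (so a half turn about z gives the same grasp; the last joint's range is limited). The gripper opens to 88 mm and grips with 3 to 60 N. Pads are 19 mm wide; open, the fingers measure 130 mm over their backs; the gripper's body (78 mm by 193 mm) begins 47 mm behind the grasp point.
Start: joints at [80.506, 20.546, 0.682, 0, -70.136, -16.507], TCP at [0.296, 0.607, 0.227] pointing down, gripper open.
Joint ranges: [-176.03, 176.03], [-82.01, 121.73], [-58.28, 71.71], [-173.87, 95.51], [-174.79, -0.11], [-173.66, 173.66]. Speed limits (degrees/s): [136.94, 136.94, 172.46, 180, 180, 180].

### API

Orientations are given as [roll, pitch, yaw] about the fixed x, y, z axes, in that order (R = Rz(yaw) Ry(pitch) Rx(roll)).
In Python, from plant import get_state, capture, close_job, regions_of gives the robot as it stands.
- The arm moves only by the tool jog_arm, never from a script. Its argument "moves" is a list of rows, each a list of 3 entries, a list of its own where there are three numbers: the shift along the tool's x, y, z in cm, then the turn about the tool's z in degrees, then the finger opening in cm, from 0 to 8.76. A call has 1 to 12 rows; each row shifts and turns the commanded pose from where the row before left it, along the tool's axes as they then stand; what a row does not reach is not made up. A row lasts 1/8 s, in which the tool goes at most 62.5 mm and 10.7 degrees, less where a joint would pass 70% of its speed; a pose out of reach is approached as far as the arm can. A call is refused whole if a number of a shift passes 6.25 or a number of a turn 10.7, either way. A call with a gripper value outside its range is refused whole. The fingers move at their own pace and stop on an object; "newtons" is the grip in N (left out, the last holds). Time passes only in rows, so rows that do not move let the fingers close. It gives the time, the measured TCP pose, the force, the opening and the grip force at its end, in the units of the state.
- get_state(): the state, without advancing time (a new reading comes with each control period).
- capture(name): name is "scene" or "side" or "wrist"; returns a dict with "pixels" (384x512x3 uint8, blue, green, red), "mtx" (3x3 intrinsics, pixels), "world_from_camera" (4x4, takes a point from camera to world coordinates); the wrist camera has in their place "hand_eye" (4x4, takes a point from camera to tool coordinates, whose origin is the TCP and whose axes are the flange's). Camera axes: x right, y down, z forward; pixel columns grow to the right and rows downward; lengths in m; the calibration is good to about 2 mm. A picture is of the moment at which its call begins: read the wrist's pose just before it. There is no depth.
- close_job(): hands the job in; it is judged then, once.
Trained networks look in a picture, given as the dict that the camera call returned (one of the last four; its "shot" number tells which), for a name from the list of things; names that differ only in an ending like _2 or _b are one class to them, and where a whole thing is asked for, a point or a joint stands for the part that bears it (a point fixed in the world has none). Each returns a list of dicts, best first, with "confidence" (0 to 1); they miss things now and then, are a little off and sometimes report something else, mostly with a low value. They report only what shows in the picture. A call takes as long as a camera call.
- regions_of(picture, thing): "pixels" (384x512 bool, what is visible of it) and "pixel" ([column, row] in pixels, amid what is visible of it).
The state is a dict: "time_s": time; "joints": joint angles; "qd": joint speeds; "joint_torque": joint torques, N m; "tcp_pos": TCP position; "eef_rot": TCP orientation; "contact_force": force on the tool from outside, world axes, zero at the start; "moment": the same for the moment, N m; "gripper_width": finger opening in m; "gripper_force": force on a finger pad.
Only numpy, scipy, OpenCV 4.12 (cv2) and the standard library are available. Lean on these libraries where they do the work, as an engineer would, in place of code of your own. Each camera call takes 0.05 s, during which the arm holds its last target. There are 200 camera calls.

## Working session

There is one attempt and no reset: what is moved stays moved. The work goes in short steps, Python scripts to look and compute and a tool call to move; the robot and the scene stay as the last step left them, time stands still between calls to the robot, and variables do not carry over. Pictures are saved under pics/ and viewed, at most 10 in all, crops included, and the job is handed in when it is done.

Besides the shell and the picture viewer there is one more tool, called after ">>>" as name(argument=value, ...), one argument or row to a line, values as JSON. jog_arm: Moves the arm, as the interface text tells. Its arguments: {"type":"object","properties":{"moves":{"type":"array"},"newtons":{"type":"number"}},"required":["moves"]}

```bash
mkdir -p pics; ls; python3 - <<'E'
from plant import *
import cv2
s=get_state(); print({k:s[k] for k in('time_s','tcp_pos','eef_rot','contact_force','gripper_width')})
import pickle
D={}
for n in('scene','side'):
    p=capture(n); D[n]=p; cv2.imwrite(f'pics/{n}0.png',p['pixels'])
    for t in('chest','lid','catch','mug','jar','block'):
        r=regions_of(p,t); print(n,t,[(round(q['confidence'],2),q['pixel'],int(q['pixels'].sum())) for q in r[:2]])
        D[n+t]=r[:1]
pickle.dump(D,open('d.pkl','wb'))
print(get_state()['time_s'])
E
```

```text
pics
{'time_s': 0.0, 'tcp_pos': array([0.29571676, 0.60622127, 0.22562516]), 'eef_rot': array([ 1.79904988e+02, -8.38202115e-03, -2.60059220e+01]), 'contact_force': array([ 0.27367375, -0.55943515, -0.26682217]), 'gripper_width': 0.08786555067882833}
scene chest [(0.56, [230.9, 210.5], 13577)]
scene lid [(0.94, [231.4, 209.4], 8243)]
scene catch [(0.67, [238.7, 173.4], 72)]
scene mug [(0.94, [334.5, 178.3], 819)]
scene jar [(0.58, [239.2, 175.3], 68)]
scene block [(0.88, [323.4, 217.4], 872)]
side chest [(0.69, [277.7, 212.3], 16468)]
side lid [(0.82, [290.3, 197.1], 8749)]
side catch [(0.84, [245.5, 219.6], 380)]
side mug [(0.6, [156.8, 180.9], 1143)]
side jar [(0.95, [322.9, 319.5], 1248)]
side block [(0.8, [197.9, 163.5], 571)]
0.7
```

View pics/scene0.png

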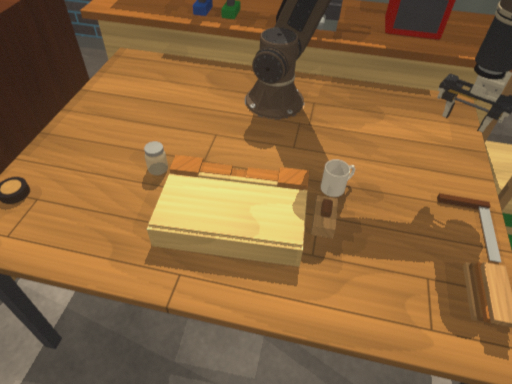

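View pics/side0.png

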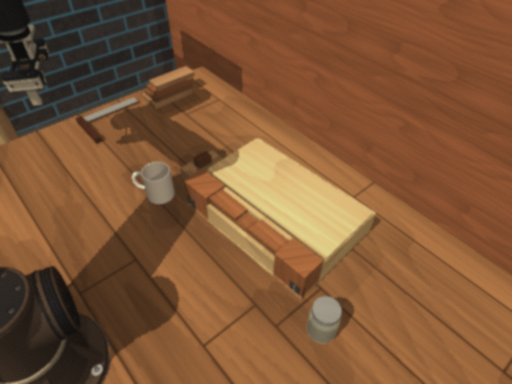

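```bash
cat > fit.py <<'E'
import pickle,cv2,numpy as np
from scipy.optimize import least_squares
D=pickle.load(open('d.pkl','rb'))
def proj(p,W):
    T=np.linalg.inv(p['world_from_camera']); c=W@T[:3,:3].T+T[:3,3]; q=c@p['mtx'].T; return q[:,:2]/q[:,2:]
def toW(P,v):
    c,s=np.cos(v[2]),np.sin(v[2]); P=np.atleast_2d(P)
    return np.c_[v[0]+c*P[:,0]-s*P[:,1],v[1]+s*P[:,0]+c*P[:,1],P[:,2]]
lid=np.array([[.045,.208,.088],[.239,.208,.088],[.239,-.208,.088],[.045,-.208,.088]])
if __name__=='__main__':
    def soft(v,n):
        m=np.zeros((384,512),np.uint8); cv2.fillConvexPoly(m,np.round(proj(D[n],toW(lid,v))*16).astype(np.int32),255,shift=4)
        return cv2.GaussianBlur(m,(0,0),4)/255.
    M={n:cv2.GaussianBlur(D[n+'lid'][0]['pixels'].astype(np.float32),(0,0),4) for n in('scene','side')}
    def res(v): return np.concatenate([(soft(v,n)-M[n])[::2,::2].ravel() for n in M])
    best=min((least_squares(res,[x,y,a],diff_step=1e-2,x_scale=[.1,.1,.1]) for x in(.45,.6) for y in(-.1,.1) for a in(-.2,.2)),key=lambda r:r.cost)
    v=best.x; print(v,np.degrees(v[2]),best.cost)
    np.save('v.npy',v)
    rail=np.array([[x,y,.09] for x,y in((-.022,.12),(.022,.12),(.022,-.12),(-.022,-.12))])
    out=[]
    for n in M:
        im=cv2.resize(D[n]['pixels'],None,fx=4,fy=4,interpolation=cv2.INTER_CUBIC)
        for P in(lid,rail): cv2.polylines(im,[np.round(proj(D[n],toW(P,v))*4+1.5).astype(int)],True,(0,0,255),1)
        c=proj(D[n],toW([0,0,.09],v))[0]*4; x,y=int(c[0]),int(c[1]); out.append(im[max(y-200,0):y+200,max(x-400,0):x+400][:290])
    cv2.imwrite('pics/fit.png',np.vstack([cv2.resize(o,(800,290)) for o in out]))
E
python3 fit.py
```

```text
[ 0.51704011 -0.02290353  0.10214609] 5.8525397605609095 13.71220560072166
```

View pics/fit.png

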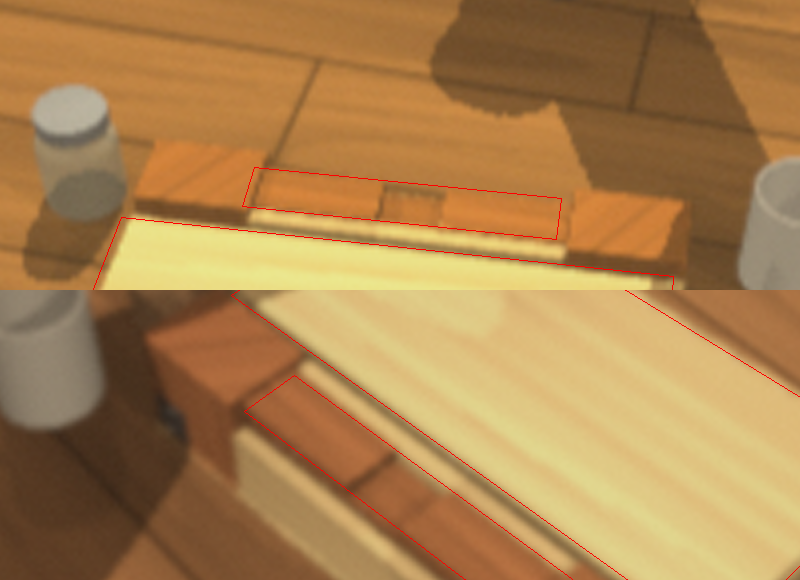

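>>> jog_arm(
  moves=[
    [[0,0,0],9.7,0],
    [[0,0,0],9.7,0],
    [[0,0,0],9.7,0],
    [[0,0,0],9.7,0],
    [[0,0,0],9.7,0],
    [[0,0,0],9.7,0],
  ],
  newtons=20,
)

```text
time_s: 1.45
tcp_pos: [0.2959, 0.6067, 0.2266]
eef_rot: [180.0, 0.0, -84.5]
contact_force: [-0.7, 0.5, 0.2]
gripper_width: 0.0328
gripper_force: 0.0
```

>>> jog_arm(
  moves=[
    [[4.0,-1.0,0],0,0],
    [[4.0,-1.0,0],0,0],
    [[4.0,-1.0,0],0,0],
    [[4.0,-1.0,0],0,0],
    [[4.0,-1.0,0],0,0],
    [[4.0,-1.0,0],0,0],
    [[4.0,-1.0,0],0,0],
    [[4.0,-1.0,0],0,0],
    [[4.0,-1.0,0],0,0],
    [[4.0,-1.0,0],0,0],
    [[4.0,-1.0,0],0,0],
    [[4.0,-1.0,0],0,0],
  ],
)

```text
time_s: 2.95
tcp_pos: [0.4641, 0.14, 0.2269]
eef_rot: [-180.0, 0.0, -84.2]
contact_force: [0.5, 0.0, 0.3]
gripper_width: 0.0003
gripper_force: 0.0
```

>>> jog_arm(
  moves=[
    [[4.2,-0.9,0],0,0],
    [[4.2,-0.9,0],0,0],
    [[4.2,-0.9,0],0,0],
    [[4.2,-0.9,0],0,0],
    [[0,0,0],0,0],
  ],
)

```text
time_s: 3.58
tcp_pos: [0.5169, -0.0245, 0.2264]
eef_rot: [180.0, -0.0, -84.4]
contact_force: [0.5, 0.5, -0.4]
gripper_width: 0.0006
gripper_force: 0.0
```

```bash
python3 - <<'E'
from plant import *
import cv2,numpy as np,pickle
from scipy.spatial.transform import Rotation as R
s=get_state(); p=capture('wrist')
T=np.eye(4);T[:3,:3]=R.from_euler('xyz',s['eef_rot'],degrees=True).as_matrix();T[:3,3]=s['tcp_pos']
p['world_from_camera']=T@p['hand_eye']; pickle.dump(p,open('w.pkl','wb'))
print(s['tcp_pos'],s['eef_rot'],p['hand_eye'].round(3))
from fit import proj,toW
v=np.load('v.npy'); im=cv2.resize(p['pixels'],None,fx=1.5,fy=1.5,interpolation=cv2.INTER_CUBIC)
for P in([[-.022,.12,.09],[.022,.12,.09],[.022,-.12,.09],[-.022,-.12,.09]],):
    cv2.polylines(im,[np.round(proj(p,toW(np.array(P),v))*1.5).astype(int)],True,(0,0,255),1)
cv2.imwrite('pics/w1.png',im)
E
```

```text
[ 0.51694862 -0.02453577  0.22644716] [ 1.79986141e+02 -1.85178229e-02 -8.43953412e+01] [[ 0.001 -0.963 -0.268  0.073]
 [ 1.     0.001  0.    -0.001]
 [-0.    -0.268  0.963 -0.158]
 [ 0.     0.     0.     1.   ]]
```

View pics/w1.png

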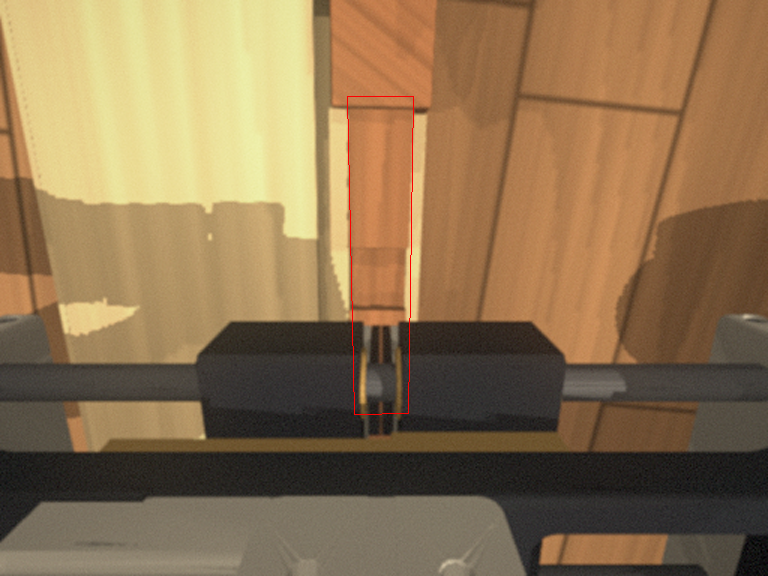

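```bash
python3 - <<'E'
import pickle,numpy as np
p=pickle.load(open('w.pkl','rb')); v=np.load('v.npy'); T=p['world_from_camera']
def at(u,w,z):
    d=T[:3,:3]@np.linalg.inv(p['mtx'])@[u/1.5,w/1.5,1]; P=T[:3,3]+d*(z-T[2,3])/d[2]
    c,s=np.cos(v[2]),np.sin(v[2]); q=P[:2]-v[:2]; return P.round(4),np.round([c*q[0]+s*q[1],-s*q[0]+c*q[1]],4)
for n,a in dict(endL=(350,108,.09),endR=(413,108,.09),nfar=(380,247,.09),nnear=(378,308,.09),blkback=(330,107,.097),blkfront=(431,110,.097),railL=(352,240,.09),railR=(410,240,.09)).items(): print(n,at(*a))
E
```

```text
endL (array([ 0.5486, -0.1331,  0.09  ]), array([ 0.0202, -0.1128]))
endR (array([ 0.5067, -0.1372,  0.09  ]), array([-0.0219, -0.1127]))
nfar (array([ 0.5194, -0.0413,  0.09  ]), array([ 0.0005, -0.0186]))
nnear (array([0.5163, 0.0057, 0.09  ]), array([0.0022, 0.0285]))
blkback (array([ 0.561 , -0.1316,  0.097 ]), array([ 0.0327, -0.1126]))
blkfront (array([ 0.4953, -0.1362,  0.097 ]), array([-0.0332, -0.1105]))
railL (array([ 0.5401, -0.0445,  0.09  ]), array([ 0.0208, -0.0238]))
railR (array([ 0.4982, -0.0486,  0.09  ]), array([-0.0214, -0.0236]))
```

>>> jog_arm(
  moves=[
    [[-3.7,0.2,0],0,0],
    [[-3.7,0.2,0],0,0],
    [[-3.7,0.1,0],0,0],
    [[0,0,2.5],0,0],
    [[0,0,2.5],0,0],
    [[0,0,2.5],0,0],
    [[0,0,2.5],0,0],
    [[0,0,1.5],0,0],
    [[0,0,0.5],0,0],
    [[0,0,0],0,0],
  ],
)

```text
time_s: 4.88
tcp_pos: [0.5006, 0.088, 0.1069]
eef_rot: [-180.0, -0.0, -84.2]
contact_force: [0.2, -0.1, -0.0]
gripper_width: 0.0006
gripper_force: 0.0
```

>>> jog_arm(
  moves=[
    [[0.2,0,0.4],0,0],
    [[0,0,0.4],0,0],
    [[0,0,0.4],0,0],
    [[0,0,0.2],0,0],
    [[0,0,0.1],0,0],
    [[0,0,0],0,0],
  ],
)

```text
time_s: 5.62
tcp_pos: [0.5006, 0.0857, 0.0915]
eef_rot: [180.0, -0.0, -84.2]
contact_force: [0.4, 0.4, -0.1]
gripper_width: 0.0008
gripper_force: 0.0
```

>>> jog_arm(
  moves=[
    [[0,0,0.1],0,0],
    [[0,0,0.05],0,0],
    [[0,0,0],0,0],
  ],
)

```text
time_s: 6.0
tcp_pos: [0.5007, 0.0857, 0.0903]
eef_rot: [-180.0, 0.0, -84.2]
contact_force: [-1.5, -0.4, 3.7]
gripper_width: 0.0002
gripper_force: 1.9
```

>>> jog_arm(
  moves=[
    [[0.2,0,0.03],0,0],
    [[0.4,0,0],0,0],
    [[0.4,0,0],0,0],
    [[0.4,0,0],0,0],
    [[0.4,0,0],0,0],
  ],
)

```text
time_s: 6.62
tcp_pos: [0.5033, 0.0682, 0.0903]
eef_rot: [-179.9, 0.1, -84.2]
contact_force: [-0.5, 3.8, 5.9]
gripper_width: 0.0001
gripper_force: 2.8
```

>>> jog_arm(
  moves=[
    [[0.4,0,0],0,0],
    [[0.4,0,0],0,0],
    [[0.4,0,0],0,0],
    [[0.4,0,0],0,0],
    [[0.4,0,0],0,0],
    [[0.4,0,0],0,0],
    [[0.4,0,0],0,0],
    [[0.4,0,0],0,0],
    [[0.4,0,0],0,0],
    [[0.4,0,0],0,0],
    [[0.4,0,0],0,0],
  ],
)

```text
time_s: 8.0
tcp_pos: [0.5077, 0.0243, 0.0903]
eef_rot: [-179.9, 0.0, -84.2]
contact_force: [-0.6, 4.4, 5.1]
gripper_width: 0.0002
gripper_force: 3.0
```

>>> jog_arm(
  moves=[
    [[0.4,0,0],0,0],
    [[0.4,0,0],0,0],
    [[0.4,0,0],0,0],
    [[0.4,0,0],0,0],
    [[0.4,0,0],0,0],
    [[0.4,0,0],0,0],
  ],
)

```text
time_s: 8.75
tcp_pos: [0.5099, 0.0002, 0.0902]
eef_rot: [-179.9, 0.0, -84.2]
contact_force: [-0.0, 3.5, 3.3]
gripper_width: 0.0006
gripper_force: 2.1
```

>>> jog_arm(
  moves=[
    [[0.3,0,0],0,0],
    [[0.3,0,0],0,0],
  ],
)

```text
time_s: 9.0
tcp_pos: [0.5091, -0.0065, 0.0892]
eef_rot: [179.9, -0.0, -84.2]
contact_force: [-0.8, -0.8, -0.0]
gripper_width: 0.0005
gripper_force: 0.0
```

>>> jog_arm(
  moves=[
    [[0.3,0,0],0,0],
    [[0.3,0,0],0,0],
  ],
)

```text
time_s: 9.25
tcp_pos: [0.5102, -0.0122, 0.0895]
eef_rot: [180.0, -0.0, -84.2]
contact_force: [-0.2, -0.3, 0.8]
gripper_width: 0.0004
gripper_force: 0.0
```

>>> jog_arm(
  moves=[
    [[0.3,0,0],0,0],
    [[0.3,0,0.1],0,0],
    [[0,0,0.3],0,0],
    [[0,0,0.3],0,0],
    [[0,0,0.3],0,0],
    [[0,0,0.2],0,0],
    [[0,0,0],0,0],
  ],
)

```text
time_s: 10.12
tcp_pos: [0.5111, -0.0177, 0.0776]
eef_rot: [180.0, -0.0, -84.2]
contact_force: [0.2, 0.3, -0.6]
gripper_width: 0.0006
gripper_force: 0.0
```

>>> jog_arm(
  moves=[
    [[0,0,0.2],0,0],
    [[0,0,0.2],0,0],
    [[0,0,0.2],0,0],
    [[0,0,0],0,0],
  ],
)

```text
time_s: 10.62
tcp_pos: [0.5112, -0.0177, 0.0718]
eef_rot: [-180.0, 0.0, -84.2]
contact_force: [-0.9, 0.6, 2.7]
gripper_width: 0.0004
gripper_force: 1.1
```

>>> jog_arm(
  moves=[
    [[0,0,0.15],0,0],
    [[0,0,0.1],0,0],
    [[0,0,0],0,0],
  ],
)

```text
time_s: 11.0
tcp_pos: [0.5112, -0.0178, 0.0702]
eef_rot: [-180.0, -0.0, -84.2]
contact_force: [-5.8, 1.2, 12.9]
gripper_width: 0.0003
gripper_force: 6.5
```

>>> jog_arm(
  moves=[
    [[0,0,0.1],0,0],
    [[0,0,0.05],0,0],
    [[0,0,0],0,0],
  ],
)

```text
time_s: 11.38
tcp_pos: [0.5113, -0.0178, 0.07]
eef_rot: [-179.9, -0.0, -84.1]
contact_force: [-11.0, 2.7, 27.5]
gripper_width: 0.001
gripper_force: 14.0
```

At the stop (27 N with no further travel). I'll retreat straight up, slowly at first.

>>> jog_arm(
  moves=[
    [[0,0,-0.2],0,0],
    [[0,0,-0.3],0,0],
    [[0,0,-0.5],0,0],
    [[0,0,-1],0,0],
    [[0,0,-2],0,0],
    [[0,0,-3],0,0],
    [[0,0,-3],0,0],
    [[0,0,-3],0,0],
    [[0,0,-2],0,0],
    [[0,0,0],0,0],
  ],
)

```text
time_s: 12.62
tcp_pos: [0.5121, -0.0176, 0.2199]
eef_rot: [-179.8, 0.0, -84.2]
contact_force: [-0.5, 0.4, -0.8]
gripper_width: 0.0001
gripper_force: 0.0
```

```bash
python3 - <<'E'
from plant import *
import cv2,numpy as np
s=get_state();print(s['time_s'],s['tcp_pos'],s['contact_force'])
o=[]
for n in('scene','side'):
    p=capture(n)
    o.append(p['pixels'][130:350,100:400] if n=='scene' else p['pixels'][120:340,120:420])
cv2.imwrite('pics/end.png',cv2.resize(np.hstack(o),(800,293),interpolation=cv2.INTER_CUBIC))
E
```

```text
12.625 [ 0.51205256 -0.01761448  0.21990465] [-0.50101178  0.35418123 -0.77409283]
```

View pics/end.png

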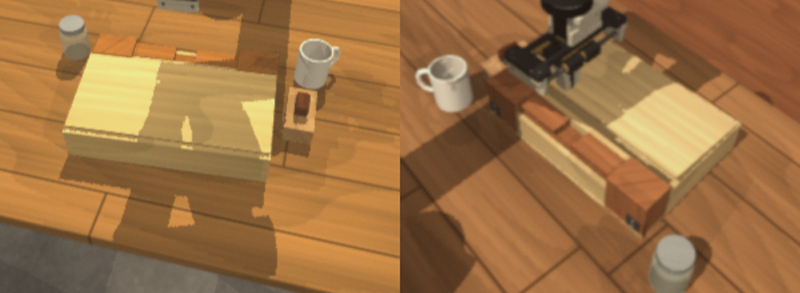

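The pictures show the lid ajar: a gap shows at its right front edge near (690, 180) in the side view. The mug, jar and sanding block stand where they were, and the hand is clear above.

```bash
python3 -c "
from plant import *
print(close_job())"
```

```text
the job is handed in; nothing more can be done
None
```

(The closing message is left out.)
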